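Clear the grinding plate and set the dust extraction

ROBOT

A 7-joint arm with a two-finger parallel gripper is mounted at the origin on the work surface. World frame = base frame: x ahead of the robot, y to its left, z up, the work surface at z = 0. Lengths are in m, angles in degrees, forces in N, time in s.
With the tool pointing down it reaches from about 0.35 to 0.9 m from the base axis. Payload 8.1 kg.
Tool frame: the origin (TCP) lies on the centre line of the jaws, within the pads' length; the fingertips stand 19 mm ahead of it and the grasp point (between the pads) is the TCP; z points along the fingers, y is the line along which they close (so a half turn about z gives the same grasp; the last joint's range is limited). The gripper opens to 85 mm and grips with 20 to 120 N. Pads are 22 mm wide; open, the fingers measure 114 mm over their backs; the gripper's body (76 mm by 85 mm) begins 54 mm behind the grasp point. The pads swing forward as they close: fully open they stand 13 mm farther back than shut.
Start: joints at [63.679, 24.895, 1.432, 90.138, -0.665, 64.973, -4.303], TCP at [0.218, -0.586, 0.25] pointing down, gripper open.
Joint ranges: [-149.89, 149.89], [-25.12, 119.58], [-72.63, 75.52], [4.76, 147.25], [-75.54, 255.54], [6.69, 114.76], [-157.13, 157.13]. Speed limits (degrees/s): [127.2, 127.2, 172.46, 172.46, 180, 180, 180].

INTERFACE

Orientations are given as a 3x3 rotation matrix whose columns are the frame's x, y, z axes.
In Python, from cell import read_state, camera, camera_info, sign_off gives the robot as it stands. The module is installed in compiled form; this text tells all that it offers.
- The arm moves only by the tool jog_arm, never from a script. Its argument "commands" is a list that holds one entry, the list of rows, each a list of 7 numbers: the finger opening in cm, from 0 to 8.54, then the shift along the world's x, y, z in cm, then the turn, a rotation vector about the world's x, y, z in degrees. In form: [[[hand, tx, ty, tz, wx, wy, wz], ...]]. A call has 1 to 5 rows; each row shifts and turns the commanded pose from where the row before left it; what a row does not reach is not made up. A row lasts 1/10 s, in which the tool goes at most 50 mm and 8.59 degrees, less where a joint would pass 70% of its speed; a pose out of reach is approached as far as the arm can. A call is refused whole if a number of a shift passes 5 or a number of a turn 8.59, either way. A call with a gripper value outside its range is refused whole. The fingers move at their own pace and stop on an object; "newtons" is the grip in N (left out, the last holds). Time passes only in rows, so rows that do not move let the fingers close. It gives the time, the measured TCP pose, the force, the opening and the grip force at its end, in the units of the state.
- read_state(): the state, without advancing time (a new reading comes with each control period).
- camera(name): name is "side" or "top" or "wrist"; returns the picture (480x640x3 uint8, red, green, blue); there is no depth.
- camera_info(name): a dict with "mtx" (3x3 intrinsics, pixels), "rvec" (rotation vector, rad) and "tvec" (3), from world to camera coordinates, as OpenCV has them. Camera axes: x right, y down, z forward; pixel columns grow to the right and rows downward; lengths in m; the calibration is good to about 2 mm. The wrist camera is an equidistant fisheye: a pixel r from the principal point sees the ray r / f radians off the axis. A picture is of the moment at which its call begins: read the wrist's pose just before it. camera_info takes no time and is no camera call; for the wrist camera it gives the pose at the moment of the call.
- sign_off(): hands the job in; it is judged then, once.
The state is a dict: "time": time; "joints": joint angles; "joint_velocities": joint speeds; "joint_efforts": joint torques, N m; "tool_pos": TCP position; "tool_rot": TCP orientation; "ft_force": force on the tool from outside, world axes, zero at the start; "moment": the same for the moment, N m; "finger_gap": finger opening in m; "grasp_force": force on a finger pad.
Only numpy, scipy, OpenCV 4.12 (cv2) and the standard library are available. Lean on these libraries where they do the work, as an engineer would, in place of code of your own. Each camera call takes 0.05 s, during which the arm holds its last target. There are 200 camera calls.

TASK

With the scraper block, sweep the three ceramic offcuts off the grinding plate into its catch tray without touching them with the gripper, then stand the scraper upright on the grey felt mat and let go. Then turn the lever of the extraction dial until it points at the raised steel index tab, and after that press the start button fully down and let it come back. Leave the index tab and the other things on the bench as they are.

Things in the scene. Friction and masses are not known exactly. Their poses are not given: they have to be found in the camera images.
- mat: Fixed grey felt mat, 460 x 980 mm, 3 mm thick; its origin is the centre of its underside, on the table at z = 0; it is never moved. x and y run as the world's. The station, controller, scraper and bystanders stand on its upper face, 3 mm above the table.
- station: Fixed grinding station; origin: centre of the plate's underside. Dark steel plate 140 mm (own x) by 170 mm (own y), top 40 mm above the origin; along its edges x = +-66 mm run lips 8 mm wide and 7 mm high, 124 mm clear between them; its ends y = +-85 mm are open. The catch tray joins its -y end.
- tray (a point): Centre of the inner floor of the station's grey catch tray: at the station's own x 0, y -134 mm, 5 mm above the station's origin. Inside it measures 124 mm (x) by 98 mm (y), from the plate's end to its outer wall; its rim is 30 mm above the station's origin, the plate's top 40 mm.
- controller: Fixed white extraction control box, 170 x 170 mm, 45 mm high; origin at the centre of its underside. Its top carries the dial, axis vertical at own (x 8, y 8) mm, and the start button at own (x -60, y -60) mm. On its top is a scale of thin flat black ticks.
- dial (a joint): Angle of the black extraction dial about its vertical axis, 0 to 3.4 rad, growing clockwise seen from above. At value q its lever points, in the controller's frame, at the angle 2.2 - q from the +x axis (counted counter-clockwise from above). It turns with light friction (0.05 N m, 1.2 N at 40 mm) and stays where it is left; a shut gripper can push it round.
- lever_tip (a point): Outer end of the dial's one horizontal lever, 55 mm from the dial's axis, at half the lever's height, 21 mm above the box's top. The lever is 12 mm thick (6 mm over its last 5 mm), from 12 to 30 mm above the box's top, with a white line along it; the hub is 36 mm across and 30 mm high.
- index_mark (a point): The point that the lever's tip must be above: on the ray from the dial's axis through the raised steel index tab, 55 mm from the axis, 2 mm above the box's top. The tab is 15 mm long (radial), 12 mm wide, dark, 59 to 74 mm from the axis, 4 mm high with a round stud 6 mm high. Its place varies, always clockwise from the lever's start; it is stiff.
- start (a joint): Travel of the steel start button (26 mm across, in a black housing), 0 out to 0.006 m fully down; a spring brings it back; about 4 N press it down.
- start_top (a point): Centre of the start button's top face.
- scraper: Loose scraper block standing on its foot: brown wooden block 100 mm (own x) by 30 mm (own y), 25 mm high with a rubber underside, and on it a light wooden grip 60 mm (x) by 18 mm (y) reaching up to 56 mm. Origin: centre of its underside. 130 to 225 g. Same both ways round. It starts on the mat on the robot's side of the controller.
- glaze_pot: Small white open pot, 48 mm across, 40 mm high, a bystander; origin under its centre.
- jar: Amber jar, 52 mm across, 75 mm high, a bystander; origin under its centre.
- bur_stand: White stepped round bur stand, 64 mm across, 52 mm high with its burs, a bystander; origin under its centre.
- dental_model: Plaster dental model, 50 x 60 mm, 31 mm high, a bystander; origin under its centre.
- offcut1: Loose white ceramic offcut, about 16 x 11 x 10 mm, 12 g, lying on the grinding plate; origin at the centre of its underside.
- offcut2: Loose white ceramic offcut, about 13 x 13 x 9 mm, 12 g, lying on the grinding plate; origin at the centre of its underside.
- offcut3: Loose white ceramic offcut, about 15 x 10 x 11 mm, 12 g, lying on the grinding plate; origin at the centre of its underside.
Not all that is in view belongs to the job. There is more than one size of the scraper; the job needs the middle-sized.

How it is judged:
By the outcome, as a careful person would: the job done as asked, in the order asked, and still so for the second after the job is handed in, with the robot touching nothing.
It also fails if it takes over 72 s, if anything falls off the work surface, if the arm or the gripper's body presses on something with over 40 N, if the wrist force passes 120 N, or if a joint passes its speed limit or range.

## Working session

There is one attempt and no reset: what is moved stays moved. The work goes in short steps, Python scripts to look and compute and a tool call to move; the robot and the scene stay as the last step left them, time stands still between calls to the robot, and variables do not carry over. Pictures are saved under pics/ and viewed, at most 10 in all, crops included, and the job is handed in when it is done.

Besides the shell and the picture viewer there is one more tool, called after "Emit:" in YAML: its name, and indented under it one key for each argument. jog_arm: Moves the arm, as the interface text tells. Its arguments: {"type":"object","properties":{"commands":{"type":"array","items":{"type":"array","items":{"type":"array","items":{"type":"number"}}}},"newtons":{"type":"number"}},"required":["commands"]}

```bash
mkdir -p pics; cat > h.py <<'E'
import numpy as np, cv2
from cell import *
def cam(n):
    i=camera_info(n); R=cv2.Rodrigues(np.array(i['rvec'],float))[0]; return np.array(i['mtx'],float),R,np.array(i['tvec'],float).ravel(),i
def ray(n,u,v,c=None):
    K,R,t,i=c or cam(n)
    x=(u-K[0,2])/K[0,0]; y=(v-K[1,2])/K[1,1]
    if n=='wrist':
        r=np.hypot(x,y); s=np.sin(r)/r if r>1e-9 else 1; d=np.array([x*s,y*s,np.cos(r)])
    else: d=np.array([x,y,1.])
    return -R.T@t, R.T@d/np.linalg.norm(d)
def plane(n,u,v,z,c=None):
    o,d=ray(n,u,v,c); return o+d*(z-o[2])/d[2]
def proj(n,P,c=None):
    K,R,t,i=c or cam(n); p=R@np.array(P,float)+t
    if n=='wrist':
        th=np.arctan2(np.hypot(p[0],p[1]),p[2]); q=p[:2]/np.hypot(p[0],p[1])*th
    else: q=p[:2]/p[2]
    return K[:2,:2]@q+K[:2,2]
def tri(rays):
    A=0;b=0
    for o,d in rays:
        M=np.eye(3)-np.outer(d,d); A=A+M; b=b+M@o
    return np.linalg.solve(A,b)
def save(im,f): cv2.imwrite('pics/'+f,im[:,:,::-1])
E
python3 - <<'E'
from h import *
for n in('top','side'):
    save(camera(n),n+'1.png'); K,R,t,i=cam(n); print(n,K.round(1).tolist(),(-R.T@t).round(3),R[2].round(3),[k for k in i])
s=read_state();print(s['tool_pos'],s['tool_rot'],s['time'])
E
```

```text
top [[439.4, 0.0, 312.4], [0.0, 439.4, 237.1], [0.0, 0.0, 1.0]] [0.294 0.02  0.957] [ 0.16  -0.012 -0.987] ['mtx', 'rvec', 'tvec']
side [[535.5, 0.0, 318.7], [0.0, 535.5, 242.7], [0.0, 0.0, 1.0]] [0.139 0.736 0.783] [ 0.303 -0.692 -0.655] ['mtx', 'rvec', 'tvec']
[ 0.21811533 -0.58523144  0.24962827] [[ 9.37042099e-01  3.49215905e-01 -5.96534323e-04]
 [ 3.49216399e-01 -9.37041198e-01  1.30414315e-03]
 [-1.03549707e-04 -1.43035660e-03 -9.99998972e-01]] 0.1
```

View pics/top1.png

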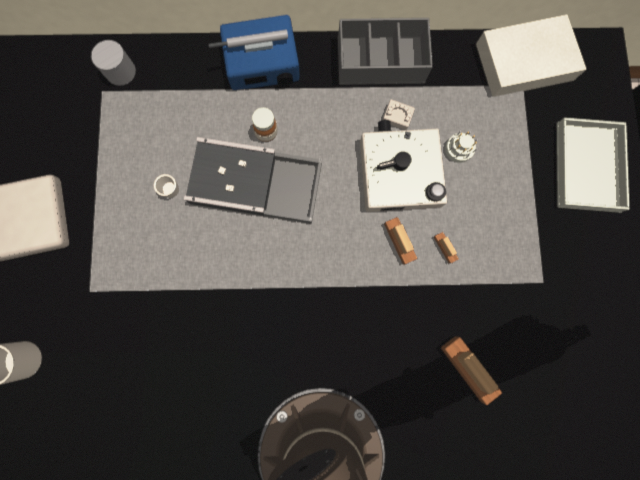

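View pics/side1.png

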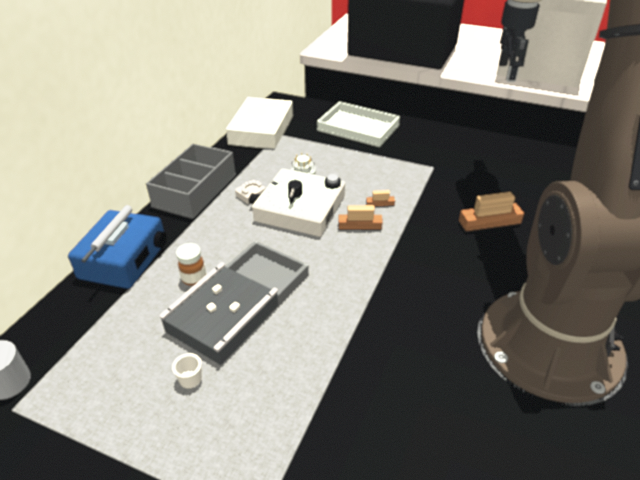

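The top view shows the station at about (230,180) with its tray to the right (-y) and three offcuts at (222,171), (242,163) and (230,188). The controller is at (404,170), with the lever pointing left at about (380,165). The middle-sized scraper is at (400,241), the small one at (447,248) and the large one off the mat at (470,370). The side view agrees: offcuts at (217,289), (211,307) and (234,307), middle scraper at (360,217).

```bash
python3 - <<'E'
from h import *
def rects(n,box,lo,hi,minA=8):
    im=cv2.imread(f'pics/{n}1.png'); x0,y0,x1,y1=box
    big=cv2.resize(im[y0:y1,x0:x1],None,fx=4,fy=4,interpolation=cv2.INTER_CUBIC)
    m=cv2.inRange(cv2.cvtColor(big,cv2.COLOR_BGR2HSV),lo,hi)
    out=[]
    for c in cv2.findContours(m,cv2.RETR_EXTERNAL,cv2.CHAIN_APPROX_NONE)[0]:
        if cv2.contourArea(c)<minA*16: continue
        out.append((cv2.boxPoints(cv2.minAreaRect(c))/4+[x0-.375,y0-.375],cv2.contourArea(c)/16))
    return out
# scraper grip (light wood) & whole
for n,b in(('top',(378,210,425,270)),('side',(330,198,390,235))):
    for lo,hi in(((14,60,120),(30,255,255)),((5,60,60),(30,255,255))):
        for q,a in rects(n,b,lo,hi): print(n,lo,round(a),q.mean(0).round(1),[plane(n,*p,.059 if lo[0]==14 else .028)[:2].round(3).tolist() for p in q])
# offcuts
for n,b in(('top',(205,152,260,200)),('side',(195,278,250,318))):
    for q,a in rects(n,b,(0,0,165),(180,90,255)): print('off',n,round(a),q.mean(0).round(1),plane(n,*q.mean(0),.053).round(4))
im=cv2.imread('pics/top1.png')
save(cv2.resize(im[120:275,350:480],None,fx=4,fy=4,interpolation=cv2.INTER_CUBIC)[:,:,::-1].copy(),'crop1.png')
a=cv2.resize(im[125:230,150:330],None,fx=4,fy=4,interpolation=cv2.INTER_CUBIC); b=cv2.resize(im[120:275,350:480],None,fx=3.6,fy=3.6,interpolation=cv2.INTER_CUBIC)
W=np.zeros((600,800,3),np.uint8); a=cv2.resize(im[125:230,180:330],None,fx=2.5,fy=2.5,interpolation=cv2.INTER_CUBIC)
W[:a.shape[0],:a.shape[1]]=a; b=b[:,:]; W[:b.shape[0],380:][:,:420]=cv2.copyMakeBorder(b,0,0,0,420,cv2.BORDER_CONSTANT)[:,:420]
cv2.imwrite('pics/crop1.png',W)
E
```

```text
top (14, 60, 120) 250 [404.  237.8] [[0.459, -0.16], [0.467, -0.178], [0.41, -0.201], [0.402, -0.183]]
top (5, 60, 60) 767 [400.6 240.2] [[0.474, -0.143], [0.49, -0.178], [0.395, -0.216], [0.38, -0.182]]
side (14, 60, 120) 518 [359.9 212.4] [[0.487, -0.169], [0.395, -0.208], [0.376, -0.147], [0.463, -0.111]]
side (14, 60, 120) 50 [380.6 199.5] [[0.424, -0.22], [0.387, -0.236], [0.382, -0.222], [0.419, -0.207]]
side (5, 60, 60) 1084 [363.6 213.5] [[0.51, -0.23], [0.397, -0.277], [0.361, -0.164], [0.466, -0.12]]
off top 40 [229.3 187.4] [0.5504 0.1833 0.053 ]
off top 37 [221.5 169.8] [0.5894 0.2003 0.053 ]
off top 32 [242.  162.7] [0.6044 0.1568 0.053 ]
off side 28 [245.8 313.8] [0.5204 0.1954 0.053 ]
off side 73 [211.1 306.4] [0.5877 0.2046 0.053 ]
off side 79 [234.1 305.8] [0.5496 0.1868 0.053 ]
off side 70 [216.7 288. ] [0.6031 0.1599 0.053 ]
off side 95 [201.9 283.9] [0.635  0.1616 0.053 ]
```

View pics/crop1.png

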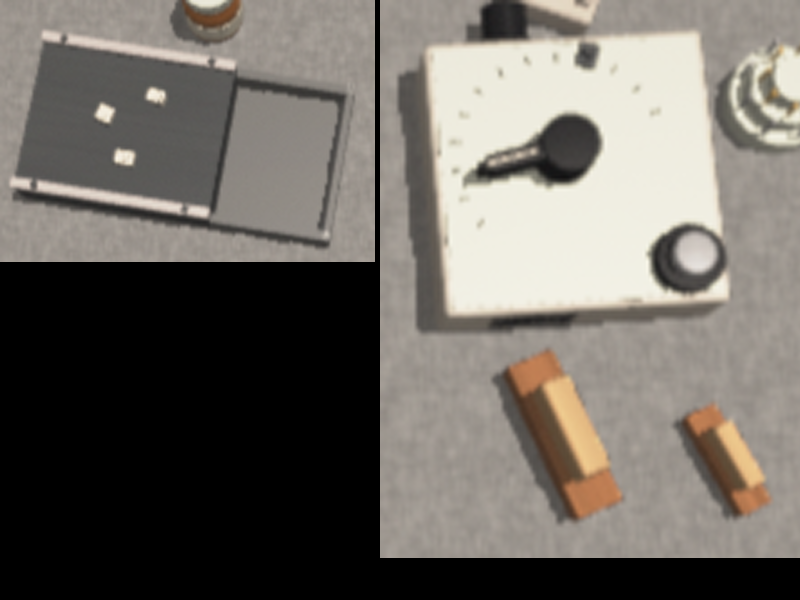

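The crop shows the lever pointing left with its tip at about (483,170), hub at (572,146), tab at (588,55) and button at (695,250). The tray joins the plate's right end, and all three offcuts lie well inside the lips.

```bash
cat > meas.py <<'E'
from h import *
def blobs(n,box,lo,hi,minA=8,im=None,f=4):
    im=cv2.imread(f'pics/{n}1.png') if im is None else im; x0,y0,x1,y1=box
    big=cv2.resize(im[y0:y1,x0:x1],None,fx=f,fy=f,interpolation=cv2.INTER_CUBIC)
    m=cv2.inRange(cv2.cvtColor(big,cv2.COLOR_BGR2HSV),lo,hi); out=[]
    for c in cv2.findContours(m,cv2.RETR_EXTERNAL,cv2.CHAIN_APPROX_NONE)[0]:
        if cv2.contourArea(c)<minA*f*f: continue
        off=np.array([x0,y0])-.5+.5/f
        out.append((cv2.boxPoints(cv2.minAreaRect(c))/f+off,cv2.contourArea(c)/f**2,c[:,0]/f+off))
    return out
def mids(q): # midpoints of short ends
    e=[np.linalg.norm(q[0]-q[1]),np.linalg.norm(q[1]-q[2])]
    return ((q[0]+q[1])/2,(q[2]+q[3])/2) if e[0]<e[1] else ((q[1]+q[2])/2,(q[3]+q[0])/2)
E
python3 - <<'E'
from meas import *
for n,b in(('top',(180,130,285,220)),('side',(155,255,285,360))):
    for q,a,c in blobs(n,b,(0,0,130),(180,60,255),40): 
        m=mids(q); print('lip',n,round(a),[p.round(1).tolist() for p in m],[plane(n,*p,.05)[:2].round(4).tolist() for p in m])
for q,a,c in blobs('top',(350,115,455,225),(0,0,175),(180,70,255),500):
    print('box',round(a),q.round(1).tolist(),[plane('top',*p,.048)[:2].round(4).tolist() for p in q])
for q,a,c in blobs('top',(372,145,415,178),(0,0,0),(180,255,90),50): print('dial',round(a),c[c[:,0].argmin()],q.round(1).tolist())
for nm,p,z in(('hub',(403.3,160.6),.078),('tip',(378.6,167.2),.069),('tab',(407.8,135.3),.053),('but',(437.5,189.4),.065)): print(nm,plane('top',*p,z).round(4))
for q,a,c in blobs('top',(80,70,560,300),(0,0,60),(180,60,140),5000): print('mat',[plane('top',*p,.003)[:2].round(3).tolist() for p in q])
E
```

```text
lip top 319 [[193.8, 198.6], [263.5, 209.6]] [[0.528, 0.2584], [0.5015, 0.1112]]
lip top 50 [[225.0, 186.8], [233.7, 188.0]] [[0.5527, 0.193], [0.5497, 0.1744]]
lip top 47 [[218.2, 168.1], [224.8, 171.4]] [[0.5943, 0.2079], [0.5867, 0.1937]]
lip top 739 [[283.0, 161.6], [274.2, 214.5]] [[0.6065, 0.0691], [0.4907, 0.0887]]
lip top 42 [[238.0, 161.5], [246.0, 164.0]] [[0.6083, 0.1657], [0.6025, 0.1486]]
lip top 2910 [[284.4, 174.5], [179.6, 174.5]] [[0.5777, 0.0665], [0.5815, 0.29]]
lip side 42 [[211.7, 334.3], [203.3, 341.9]] [[0.5535, 0.2581], [0.558, 0.2782]]
lip side 97 [[207.3, 302.5], [215.5, 310.8]] [[0.6013, 0.1967], [0.5764, 0.2083]]
lip side 1689 [[255.9, 300.1], [255.9, 359.4]] [[0.521, 0.1563], [0.4569, 0.2753]]
lip side 104 [[238.8, 301.5], [229.6, 310.6]] [[0.5487, 0.1718], [0.5528, 0.198]]
lip side 98 [[222.1, 285.3], [211.0, 291.3]] [[0.5991, 0.1474], [0.6103, 0.1692]]
lip side 1754 [[279.8, 261.2], [200.6, 334.9]] [[0.5272, 0.0437], [0.5708, 0.2669]]
lip side 3815 [[198.4, 254.6], [198.4, 359.4]] [[0.6894, 0.0904], [0.5456, 0.3128]]
box 5459 [[361.9, 131.6], [442.7, 126.9], [447.1, 203.1], [366.4, 207.8]] [[0.6725, -0.1035], [0.6807, -0.2811], [0.5094, -0.2791], [0.5021, -0.1065]]
dial 296 [376.125 167.375] [[375.3, 166.6], [405.3, 148.7], [413.9, 163.2], [383.9, 181.1]]
hub [ 0.5948 -0.1836  0.078 ]
tip [ 0.5843 -0.1328  0.069 ]
tab [ 0.6605 -0.2022  0.053 ]
but [ 0.5351 -0.2552  0.065 ]
mat [[0.835, 0.531], [0.842, -0.582], [0.338, -0.535], [0.338, 0.491]]
```

Emit:
jog_arm:
  commands:
    - [[5, 5, 5, 0, 0, 0, 0], [5, 5, 5, 0, 0, 0, 0], [5, 4, 5, 0, 0, 0, 0], [5, 3, 5, 0, 0, 0, 0], [5, 2, 5, 0, 0, 0, 1]]

```text
time: 0.6
tool_pos: [0.366, -0.3847, 0.25]
tool_rot: [[0.93, 0.366, 0.0], [0.366, -0.93, 0.0], [0.0, -0.0, -1.0]]
ft_force: [0.8, 0.0, -0.5]
finger_gap: 0.0501
grasp_force: 0.0
```

Emit:
jog_arm:
  commands:
    - [[5, 1, 5, 0, 0, 0, 1], [5, 1, 4, 0, 0, 0, 0], [5, 0, 4, 0, 0, 0, 0], [5, 0, 0, 0, 0, 0, 0]]

```text
time: 1.0
tool_pos: [0.3847, -0.2521, 0.2502]
tool_rot: [[0.922, 0.388, -0.001], [0.388, -0.922, 0.002], [0.0, -0.002, -1.0]]
ft_force: [-0.0, -0.4, -0.7]
finger_gap: 0.0501
grasp_force: 0.0
```

```bash
python3 - <<'E'
from h import *
c=cam('wrist'); im=camera('wrist'); save(im,'w1.png'); np.save('w1.npy',np.array([c[0],c[1],c[2]],dtype=object),allow_pickle=True)
print(c[0].tolist(),(-c[1].T@c[2]).round(4),c[1].round(3).tolist())
for nm,P in(('scr',(.4345,-.18,.059)),('hub',(.5948,-.1836,.078)),('tip',(.5843,-.1328,.069)),('tab',(.6605,-.2022,.053)),('but',(.5351,-.2552,.065))): print(nm,proj('wrist',P,c).round(1))
E
```

```text
Traceback (most recent call last):
ValueError: could not broadcast input array from shape (3,3) into shape (3,)
```

View pics/w1.png

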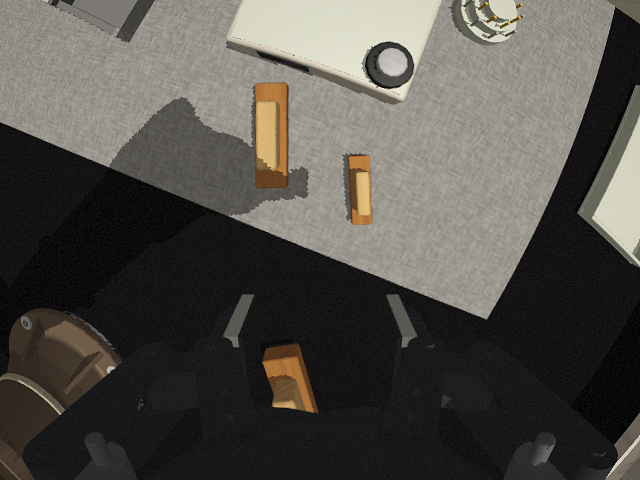

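The wrist view shows the middle scraper at (271,135), its long axis vertical in the image and so aligned with the tool. The small scraper is at (360,190), the button at (393,65), and the fingers are at (237,320) and (403,320).

```bash
cat >> meas.py <<'E'
def wrist(f):
    c=cam('wrist'); im=camera('wrist'); save(im,f); return c,im[:,:,::-1].copy()
E
python3 - <<'E'
from meas import *
c=cam('wrist'); im=cv2.imread('pics/w1.png'); print('cam',(-c[1].T@c[2]).round(3))
W=blobs('wrist',(240,72,305,200),(14,60,165),(30,170,255),60,im)
T=blobs('top',(378,210,425,270),(14,60,120),(30,255,255),60)
for q,a,cc in W: print('grip w',round(a),q.round(1).tolist(),[plane('wrist',*p,.059,c)[:2].round(4).tolist() for p in q])
B=blobs('wrist',(240,72,305,200),(5,60,40),(30,255,255),300,im)
for q,a,cc in B: print('body w',round(a),q.round(1).tolist(),[plane('wrist',*p,.028,c)[:2].round(4).tolist() for p in q])
tq=mids(T[0][0]); wq=mids(W[0][0])
print('tri grip centre',tri([ray('top',*T[0][0].mean(0)),ray('wrist',*W[0][0].mean(0),c)]).round(4))
s=lambda m:sorted(m,key=lambda p:p[1])
for a,b in zip(s(tq),s(wq)): print('tri end',tri([ray('top',*a),ray('wrist',*b,c)]).round(4))
E
```

```text
cam [ 0.451 -0.227  0.374]
grip w 2346 [[255.6, 83.2], [285.4, 83.0], [285.8, 175.1], [256.0, 175.3]] [[0.4725, -0.1597], [0.4815, -0.1833], [0.4088, -0.2134], [0.3992, -0.1896]]
body w 3515 [[254.1, 187.9], [254.1, 82.1], [288.4, 82.1], [288.4, 187.9]] [[0.3822, -0.1885], [0.4751, -0.1514], [0.4863, -0.1811], [0.3944, -0.2187]]
tri grip centre [ 0.4388 -0.1847  0.0382]
tri end [ 0.4719 -0.1708  0.0444]
tri end [ 0.4051 -0.1978  0.0451]
```

```bash
python3 - <<'E'
from meas import *
c=cam('wrist'); im=cv2.imread('pics/w1.png')
hs=cv2.cvtColor(im,cv2.COLOR_BGR2HSV); print([hs[y,x].tolist() for x,y in((267,130),(279,130),(285,130),(270,92),(270,180))])
t=cv2.imread('pics/top1.png'); ht=cv2.cvtColor(t,cv2.COLOR_BGR2HSV); print([ht[237,x].tolist() for x in range(394,414,2)])
v=int(hs[130,267][2])-25
W=blobs('wrist',(240,72,305,200),(14,40,v),(30,170,255),60,im)
for q,a,cc in W: print('grip w',round(a),q.round(1).tolist(),[plane('wrist',*p,.059,c)[:2].round(4).tolist() for p in q])
vt=int(ht[237,404][2])-20
T=blobs('top',(378,210,425,270),(14,40,vt),(30,255,255),40)
for q,a,cc in T: print('grip t',round(a),q.round(1).tolist(),[plane('top',*p,.059)[:2].round(4).tolist() for p in q])
print('tri',tri([ray('top',*T[0][0].mean(0)),ray('wrist',*W[0][0].mean(0),c)]).round(4))
E
```

```text
[[19, 117, 216], [17, 151, 137], [16, 172, 172], [15, 169, 183], [14, 171, 103]]
[[12, 132, 91], [15, 110, 93], [15, 108, 102], [15, 113, 210], [18, 104, 236], [18, 107, 232], [17, 109, 229], [15, 85, 200], [16, 21, 155], [15, 20, 151]]
grip w 1109 [[256.1, 101.6], [274.9, 101.6], [274.9, 168.4], [256.1, 168.4]] [[0.4579, -0.1663], [0.4635, -0.1812], [0.4107, -0.2025], [0.4048, -0.1875]]
grip t 180 [[394.8, 226.4], [401.4, 223.2], [413.4, 248.3], [406.9, 251.4]] [[0.459, -0.1628], [0.4654, -0.1767], [0.4122, -0.1989], [0.406, -0.185]]
tri [ 0.4352 -0.183   0.053 ]
```

Emit:
jog_arm:
  commands:
    - [[5, 2.5, 3.5, -3, 0, 0, -0.8], [5, 2.5, 3.4, -3, 0, 0, 0], [5, 0, 0, -2, 0, 0, 0], [5, 0, 0, 0, 0, 0, 0]]

```text
time: 1.45
tool_pos: [0.431, -0.1912, 0.1702]
tool_rot: [[0.929, 0.37, -0.005], [0.37, -0.929, 0.002], [-0.004, -0.003, -1.0]]
ft_force: [0.4, -0.1, 0.1]
finger_gap: 0.0501
grasp_force: 0.0
```

Emit:
jog_arm:
  commands:
    - [[5, 0.4, 0.8, -3, 0, 0, 0], [5, 0, 0, -4, 0, 0, 0], [5, 0, 0, 0, 0, 0, 0]]

```text
time: 1.75
tool_pos: [0.4335, -0.1844, 0.1001]
tool_rot: [[0.93, 0.367, -0.006], [0.367, -0.93, 0.001], [-0.005, -0.003, -1.0]]
ft_force: [-0.9, 1.0, 0.2]
finger_gap: 0.0504
grasp_force: 0.0
```

```bash
python3 - <<'E'
from h import *
s=read_state(); print(s['tool_pos'].round(4) if hasattr(s['tool_pos'],'round') else s['tool_pos'], np.array(s['tool_rot']).round(4).tolist())
E
```

```text
[ 0.4335 -0.1844  0.1001] [[0.9303, 0.3667, -0.0064], [0.3668, -0.9303, 0.0012], [-0.0055, -0.0035, -1.0]]
```

Emit:
jog_arm:
  commands:
    - [[5, 0.1, 0.1, -3, 0, -0.37, 0], [5, 0, 0, -1.9, 0, 0, 0], [5, 0, 0, 0, 0, 0, 0], [1.2, 0, 0, 0, 0, 0, 0], [1.2, 0, 0, 0, 0, 0, 0]]
  newtons: 50

```text
time: 2.25
tool_pos: [0.4382, -0.1833, 0.0556]
tool_rot: [[0.93, 0.368, 0.009], [0.368, -0.93, -0.001], [0.008, 0.004, -1.0]]
ft_force: [-0.4, 1.9, 3.0]
finger_gap: 0.0217
grasp_force: 1.1
```

Emit:
jog_arm:
  commands:
    - [[1.2, 0, 0, 0, 0, 0, 0], [1.2, 0, 0, 0, 0, 0, 0], [1.2, 0, 0, 0, 0, 0, 0]]

```text
time: 2.55
tool_pos: [0.4383, -0.1831, 0.0556]
tool_rot: [[0.93, 0.368, 0.009], [0.368, -0.93, -0.001], [0.008, 0.005, -1.0]]
ft_force: [-1.9, -0.6, 7.5]
finger_gap: 0.0172
grasp_force: 49.0
```

Emit:
jog_arm:
  commands:
    - [[1.2, 0, 0, 4, 0, 0, 0], [1.2, 0, 0, 5, 0, -0.5, 0], [1.2, 0, 3, 4, 0, 0, -4], [1.2, 0, 4, 3, 0, 0, -5], [1.2, 0, 4, 3, 0, 0, -5]]

```text
time: 3.05
tool_pos: [0.437, -0.0716, 0.2466]
tool_rot: [[0.992, 0.128, 0.017], [0.128, -0.992, -0.004], [0.017, 0.006, -1.0]]
ft_force: [1.3, 1.2, -2.6]
finger_gap: 0.0169
grasp_force: 49.9
```

Emit:
jog_arm:
  commands:
    - [[1.2, 0, 4, 1, 0, 0, -5], [1.2, 0, 4, 0, 0, 0, -5], [1.2, 0, 4, 0, 0, 0, -5], [1.2, 0, 4, 0, 0, 0, -3], [1.2, 0, 4, 0, 0, 0, 0]]

```text
time: 3.55
tool_pos: [0.4369, 0.129, 0.255]
tool_rot: [[0.983, -0.182, 0.014], [-0.182, -0.983, -0.008], [0.016, 0.005, -1.0]]
ft_force: [1.3, -1.4, -2.4]
finger_gap: 0.017
grasp_force: 49.9
```

Emit:
jog_arm:
  commands:
    - [[1.2, 0, 4, 0, 0, 0, 0], [1.2, 0, 0, 0, 0, 0, 0], [1.2, 0, 0, 0, 0, 0, 0]]

```text
time: 3.85
tool_pos: [0.4369, 0.1682, 0.2545]
tool_rot: [[0.984, -0.178, 0.013], [-0.177, -0.984, -0.008], [0.015, 0.006, -1.0]]
ft_force: [-0.0, -0.9, -1.5]
finger_gap: 0.0169
grasp_force: 50.0
```

```bash
python3 - <<'E'
from meas import *
c,im=wrist('w2.png'); s=read_state(); print(s['time'],np.round(s['tool_pos'],4),np.round(s['tool_rot'],3).tolist(),np.round(s['ft_force'],1),s['finger_gap'],s['grasp_force'])
E
```

```text
3.9 [0.4371 0.167  0.2543] [[0.984, -0.18, 0.013], [-0.18, -0.984, -0.009], [0.015, 0.006, -1.0]] [ 0.4  0.2 -2.2] 0.016920577765890486 49.96226191520691
```

View pics/w2.png

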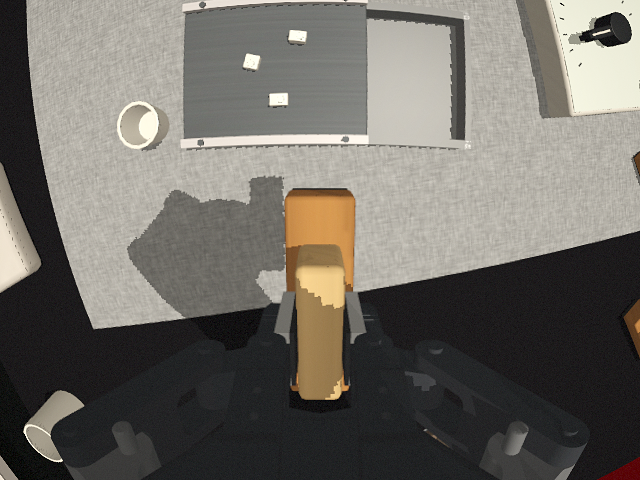

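The wrist view shows the plate between x = 183 and 367, with the lower lip at y ≈ 142 and the upper at y ≈ 5. The tray is to the right of the plate. Offcuts lie at (251,62), (297,37) and (278,100), and the scraper is held squarely.

```bash
python3 - <<'E'
from meas import *
c=cam('wrist'); im=cv2.imread('pics/w2.png'); hs=cv2.cvtColor(im,cv2.COLOR_BGR2HSV)
print([hs[y,x].tolist() for x,y in((260,141),(260,5),(260,155),(100,200))])
P=lambda u,v,z:plane('wrist',u,v,z,c)[:2].round(4).tolist()
for b in((170,130,380,155),(176,0,375,14)):
  for q,a,cc in blobs('wrist',b,(0,0,195),(180,30,255),150,im): 
    print('lip',round(a),[(m.round(1).tolist(),P(*m,.05)) for m in mids(q)])
offs=[]
for q,a,cc in blobs('wrist',(190,16,360,130),(0,0,170),(180,60,255),60,im):
    m=q.mean(0); print('off',round(a),m.round(1),P(*m,.053))
# scanline plate end
for v in (40,80,120): 
    r=im[v,340:400].astype(int).sum(1); j=np.abs(np.diff(r)).argmax(); print('plate end',v,340+j+.5,P(340+j+.5,v,.043)); r=im[v,170:200].astype(int).sum(1); j=np.abs(np.diff(r)).argmax(); print('plate +y end',v,170+j+.5,P(170+j+.5,v,.043))
# triangulate offcuts top/wrist
T=[(229.3,187.4),(221.5,169.8),(242.,162.7)]; W=[(278,100),(251,62),(297,37)]
for t,w in zip(T,W): print(tri([ray('top',*t),ray('wrist',*w,c)]).round(4))
E
```

```text
[[17, 21, 244], [15, 30, 101], [23, 17, 180], [21, 21, 174]]
lip 1764 [([379.5, 136.2], [0.5014, 0.1001]), ([179.5, 141.1], [0.5332, 0.278])]
lip 449 [([344.2, -2.5], [0.6339, 0.1073]), ([203.0, 3.9], [0.6574, 0.2335])]
off 225 [278.2  98.7] [0.5494, 0.1813]
off 206 [251.3  61.1] [0.5883, 0.1983]
off 182 [297.3  35.2] [0.6033, 0.1548]
plate end 40 366.5 [0.5914, 0.0945]
plate +y end 40 183.5 [0.6292, 0.2592]
plate end 80 366.5 [0.5539, 0.1016]
plate +y end 80 182.5 [0.5902, 0.2665]
plate end 120 366.5 [0.5177, 0.1081]
plate +y end 120 182.5 [0.5525, 0.2736]
[0.5464 0.1806 0.0671]
[0.5814 0.1954 0.0776]
[0.5989 0.155  0.0662]
```

Emit:
jog_arm:
  commands:
    - [[1.2, 4, 2, 0, 0.4, 0.35, 0], [1.2, 4, 2, 0, 0, 0, 0], [1.2, 4, 2, 0, 0, 0, 0], [1.2, 4, 1.6, -2, 0, 0, 0], [1.2, 0, 0, -3, 0, 0, 0]]

```text
time: 4.4
tool_pos: [0.6032, 0.2436, 0.2043]
tool_rot: [[0.983, -0.183, 0.012], [-0.183, -0.983, 0.001], [0.012, -0.003, -1.0]]
ft_force: [0.3, -0.0, -2.3]
finger_gap: 0.0164
grasp_force: 50.1
```

Emit:
jog_arm:
  commands:
    - [[1.2, 0, 0, -3, 0, 0, 0], [1.2, 0, 0, 0, 0, 0, 0], [1.2, 0, 0, 0, 0, 0, 0]]

```text
time: 4.7
tool_pos: [0.5975, 0.2421, 0.1743]
tool_rot: [[0.983, -0.181, 0.006], [-0.181, -0.983, -0.002], [0.006, 0.001, -1.0]]
ft_force: [0.4, 0.3, -1.2]
finger_gap: 0.0169
grasp_force: 50.0
```

Emit:
jog_arm:
  commands:
    - [[1.2, 0, 0, -3, 0, 0, 0], [1.2, 0, 0, -2.6, 0, 0, 0], [1.2, 0, 0, -1.5, 0, 0, 0], [1.2, 0, 0, -0.5, 0, 0, 0], [1.2, 0, 0, 0, 0, 0, 0]]

```text
time: 5.2
tool_pos: [0.5978, 0.2436, 0.0986]
tool_rot: [[0.984, -0.18, 0.008], [-0.18, -0.984, -0.001], [0.008, -0.0, -1.0]]
ft_force: [0.3, 0.5, -1.9]
finger_gap: 0.0173
grasp_force: 50.0
```

```bash
python3 - <<'E'
from meas import *
s=read_state(); print(np.round(s['tool_pos'],4),np.round(s['tool_rot'],3).tolist(),np.round(s['ft_force'],1))
a=camera('side'); b,w=wrist('w3.png')
W=np.zeros((480,800,3),np.uint8); W[:320,:400]=cv2.resize(a[230:390,120:320],None,fx=2,fy=2,interpolation=cv2.INTER_CUBIC)[:,:400]; W[:,400:]=cv2.resize(w[:,:,::-1],(400,300)).repeat(2,0)[:480] if 0 else np.pad(cv2.resize(w[:,:,::-1],(400,300)),((0,180),(0,0),(0,0)))
save(W,'c3.png')
E
```

```text
[0.5978 0.2436 0.0986] [[0.984, -0.18, 0.008], [-0.18, -0.984, -0.001], [0.008, -0.0, -1.0]] [ 0.3  0.5 -1.9]
```

View pics/c3.png

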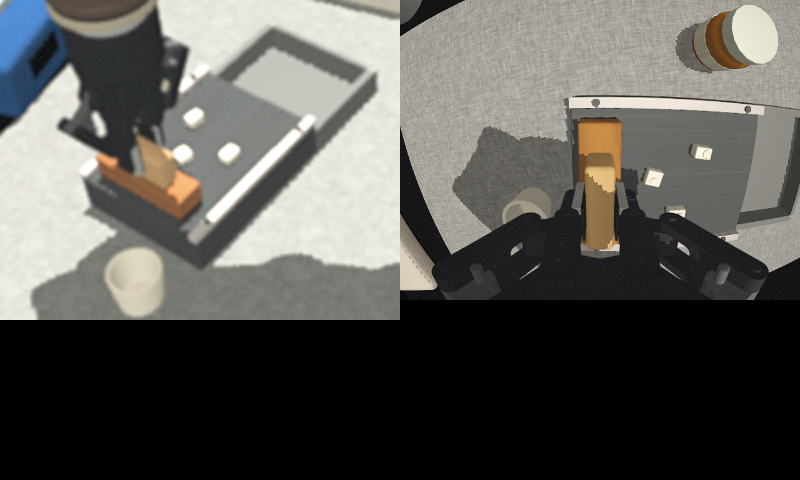

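The scraper stands between the lips at the plate's far end, behind all three offcuts. I'll lower it until light contact.

Emit:
jog_arm:
  commands:
    - [[1.2, 0, 0, -0.15, 0, 0, 0], [1.2, 0, 0, 0, 0, 0, 0]]

```text
time: 5.5
tool_pos: [0.5976, 0.2438, 0.097]
tool_rot: [[0.984, -0.18, 0.008], [-0.18, -0.984, -0.001], [0.008, -0.001, -1.0]]
ft_force: [-0.7, -0.0, -2.9]
finger_gap: 0.0169
grasp_force: 50.0
```

Emit:
jog_arm:
  commands:
    - [[1.2, 0, 0, -0.08, 0, 0, 0], [1.2, -0.18, -0.98, 0, 0, 0, 0], [1.2, -0.18, -0.98, 0, 0, 0, 0], [1.2, -0.18, -0.98, 0, 0, 0, 0], [1.2, -0.18, -0.98, 0, 0, 0, 0]]

```text
time: 6.0
tool_pos: [0.5902, 0.2032, 0.0958]
tool_rot: [[0.984, -0.18, 0.007], [-0.18, -0.984, -0.001], [0.007, -0.0, -1.0]]
ft_force: [0.3, 1.9, 0.7]
finger_gap: 0.0169
grasp_force: 50.4
```

Emit:
jog_arm:
  commands:
    - [[1.2, -0.18, -0.98, 0, 0, 0, 0], [1.2, -0.18, -0.98, 0, 0, 0, 0], [1.2, -0.18, -0.98, 0, 0, 0, 0], [1.2, -0.18, -0.98, 0, 0, 0, 0], [1.2, -0.18, -0.98, 0, 0, 0, 0]]

```text
time: 6.5
tool_pos: [0.5812, 0.155, 0.0957]
tool_rot: [[0.984, -0.18, 0.007], [-0.18, -0.984, -0.001], [0.007, -0.001, -1.0]]
ft_force: [1.3, 3.8, 2.9]
finger_gap: 0.0171
grasp_force: 50.8
```

Emit:
jog_arm:
  commands:
    - [[1.2, -0.18, -0.98, 0, 0, 0, 0], [1.2, -0.18, -0.98, 0, 0, 0, 0], [1.2, -0.18, -0.98, 0, 0, 0, 0], [1.2, -0.18, -0.98, 0, 0, 0, 0], [1.2, -0.18, -0.98, 0, 0, 0, 0]]

```text
time: 7.0
tool_pos: [0.5721, 0.1059, 0.0957]
tool_rot: [[0.984, -0.18, 0.007], [-0.18, -0.984, -0.001], [0.007, -0.001, -1.0]]
ft_force: [0.8, 3.5, 4.3]
finger_gap: 0.0169
grasp_force: 51.0
```

Emit:
jog_arm:
  commands:
    - [[1.2, -0.22, -1.2, 0, 0, 0, 0], [1.2, 0, 0, 0, 0, 0, 0], [1.2, 0, 0, 2, 0, 0, 0], [1.2, 0, 0, 4, 0, 0, 0], [1.2, 0, 0, 4, 0, 0, 0]]

```text
time: 7.5
tool_pos: [0.568, 0.092, 0.1947]
tool_rot: [[0.983, -0.181, 0.001], [-0.181, -0.983, -0.004], [0.002, 0.003, -1.0]]
ft_force: [0.6, 0.1, -2.0]
finger_gap: 0.0169
grasp_force: 50.0
```

```bash
python3 - <<'E'
from meas import *
s=read_state(); print(np.round(s['tool_pos'],4),np.round(s['ft_force'],1))
a=camera('side'); t=camera('top'); save(t,'top4.png')
W=np.zeros((480,800,3),np.uint8); W[:400,:400]=cv2.resize(a[220:360,150:330],(400,311),interpolation=cv2.INTER_CUBIC)[:400] if 0 else np.pad(cv2.resize(a[220:360,150:330],(400,311),interpolation=cv2.INTER_CUBIC),((0,89),(0,0),(0,0)))
W[:,400:]=np.pad(cv2.resize(t[120:240,180:340],(400,300),interpolation=cv2.INTER_CUBIC),((0,180),(0,0),(0,0)))
save(W,'c4.png')
E
```

```text
[0.568  0.092  0.1947] [ 0.6  0.1 -2. ]
```

View pics/c4.png

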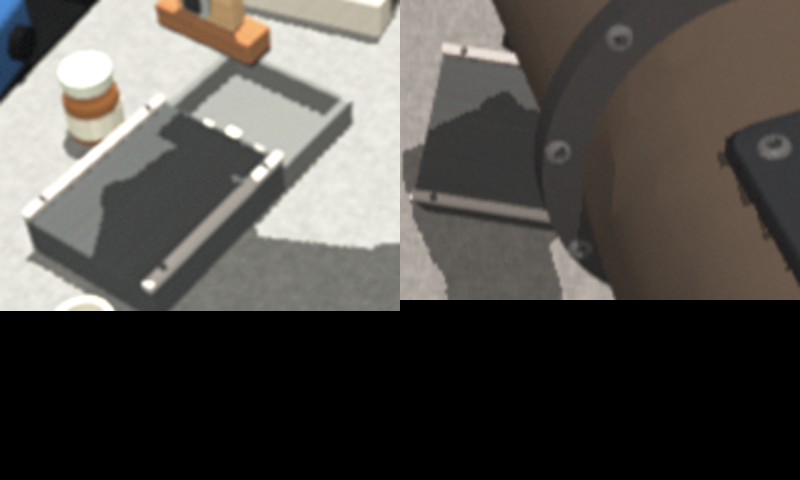

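The side crop shows the three offcuts at the plate's tray edge, around (208,122), (232,131) and (258,148). They are partly hidden, so I need a look from the wrist camera to tell whether they're in the tray.

Emit:
jog_arm:
  commands:
    - [[1.2, -3, -1, 2, 0, 0, 0], [1.2, -4, -2, 2, 0, 0, 0], [1.2, -4, -2, 1, 0, 0, 0], [1.2, 0, 0, 0, 0, 0, 0], [1.2, 0, 0, 0, 0, 0, 0]]

```text
time: 8.1
tool_pos: [0.4584, 0.0424, 0.2447]
tool_rot: [[0.983, -0.182, 0.005], [-0.182, -0.983, -0.003], [0.006, 0.002, -1.0]]
ft_force: [0.6, -0.5, -2.7]
finger_gap: 0.0169
grasp_force: 50.1
```

```bash
python3 - <<'E'
from meas import *
s=read_state(); print(np.round(s['tool_pos'],4),np.round(s['tool_rot'],3).tolist())
c,im=wrist('w5.png')
E
```

```text
[0.4584 0.0424 0.2447] [[0.983, -0.182, 0.005], [-0.182, -0.983, -0.003], [0.006, 0.002, -1.0]]
```

View pics/w5.png

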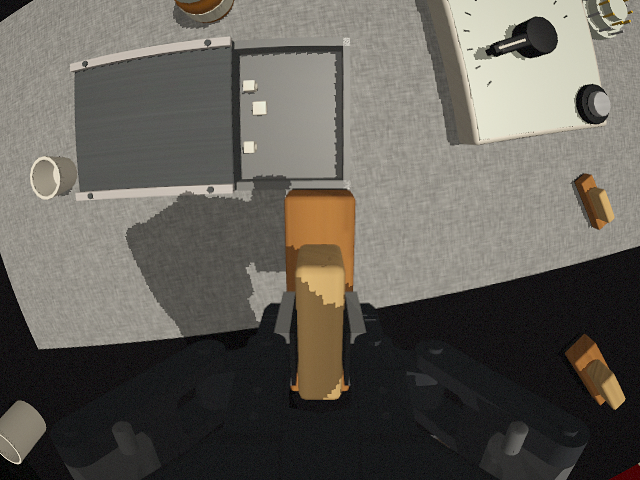

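The wrist view shows all three offcuts on the tray floor at (250,86), (260,108) and (249,147), past the plate edge at x ≈ 235, and the plate is empty. Next I'll stand the scraper on free mat.

Emit:
jog_arm:
  commands:
    - [[1.2, -1, -3, -2, 0, 0, 0], [1.2, -1, -3, -4, 0, 0, 0], [1.2, -0.8, -3.2, -4, 0, 0, 0], [1.2, 0, 0, -4, 0, 0, 0], [1.2, 0, 0, -2, 0, 0, 0]]

```text
time: 8.65
tool_pos: [0.4306, -0.0468, 0.084]
tool_rot: [[0.983, -0.182, 0.002], [-0.182, -0.983, -0.001], [0.002, 0.0, -1.0]]
ft_force: [0.2, 0.3, -1.5]
finger_gap: 0.0167
grasp_force: 50.0
```

Emit:
jog_arm:
  commands:
    - [[1.2, 0, 0, -1, 0, 0, 0], [1.2, 0, 0, -0.5, 0, 0, 0], [1.2, 0, 0, 0, 0, 0, 0]]

```text
time: 8.95
tool_pos: [0.4328, -0.0455, 0.0724]
tool_rot: [[0.984, -0.179, 0.006], [-0.179, -0.984, -0.001], [0.006, -0.0, -1.0]]
ft_force: [-0.1, 0.3, -2.6]
finger_gap: 0.0172
grasp_force: 50.0
```

Emit:
jog_arm:
  commands:
    - [[1.2, 0, 0, -1, 0, 0, 0], [1.2, 0, 0, -0.6, 0, 0, 0], [1.2, 0, 0, -0.08, 0, 0, 0], [1.2, 0, 0, 0, 0, 0, 0]]

```text
time: 9.35
tool_pos: [0.4324, -0.0458, 0.0559]
tool_rot: [[0.984, -0.18, 0.007], [-0.18, -0.984, -0.001], [0.007, -0.0, -1.0]]
ft_force: [0.1, -0.8, -1.7]
finger_gap: 0.017
grasp_force: 50.1
```

Emit:
jog_arm:
  commands:
    - [[1.2, 0, 0, -0.05, 0, 0, 0], [1.2, 0, 0, 0, 0, 0, 0], [4, 0, 0, 0, 0, 0, 0], [4, 0, 0, 0, 0, 0, 0], [4, 0, 0, 0, 0, 0, 0]]

```text
time: 9.85
tool_pos: [0.4325, -0.0459, 0.0555]
tool_rot: [[0.984, -0.18, 0.007], [-0.18, -0.984, -0.001], [0.007, -0.0, -1.0]]
ft_force: [0.1, -0.5, 1.4]
finger_gap: 0.04
grasp_force: 0.0
```

Emit:
jog_arm:
  commands:
    - [[4, 0, 0, 0, 0, 0, 0], [4, 0, 0, 1.5, 0, 0, 0], [4, 0, 0, 4, 0, 0, 0], [4, 0, 0, 4, 0, 0, 0], [4, 0, 0, 4, 0, 0, 0]]

```text
time: 10.35
tool_pos: [0.4319, -0.0457, 0.1918]
tool_rot: [[0.984, -0.18, 0.006], [-0.18, -0.984, -0.001], [0.006, -0.0, -1.0]]
ft_force: [0.8, -0.2, -0.2]
finger_gap: 0.0402
grasp_force: 0.0
```

Emit:
jog_arm:
  commands:
    - [[4, 1, -4, 2, 0, 0, 0], [4, 0, -4, 2, 0, 0, 0], [4, 0, -4, 0, 0, 0, 0], [4, 0, -2, 0, 0, 0, 0], [4, 0, 0, 0, 0, 0, 0]]

```text
time: 10.85
tool_pos: [0.4418, -0.1893, 0.2303]
tool_rot: [[0.983, -0.185, 0.007], [-0.185, -0.983, -0.002], [0.007, 0.001, -1.0]]
ft_force: [-1.0, -0.3, -0.7]
finger_gap: 0.0402
grasp_force: 0.0
```

```bash
python3 - <<'E'
from meas import *
s=read_state(); print(np.round(s['tool_pos'],4),np.round(s['tool_rot'],3).tolist(),np.round(s['joints'],1))
c,im=wrist('w6.png'); s=camera('side')
W=np.zeros((480,800,3),np.uint8); 
p=proj('wrist',(.59,-.19,.05),c).astype(int); print(p); 
y0=max(0,p[1]-110);x0=max(0,min(p[0]-130,640-260)); W[:440,:520]=cv2.resize(im[y0:y0+220,x0:x0+260,::-1],(520,440),interpolation=cv2.INTER_CUBIC); print(x0,y0)
W[:280,520:]=cv2.resize(s[170:310,270:410],(280,280),interpolation=cv2.INTER_CUBIC); save(W,'c6.png')
E
```

```text
[ 0.4418 -0.1893  0.2303] [[0.983, -0.185, 0.007], [-0.185, -0.983, -0.002], [0.007, 0.001, -1.0]] [ 28.8  13.4 -14.4 110.6   4.   56.1 -88.1]
[285  49]
155 0
```

View pics/c6.png

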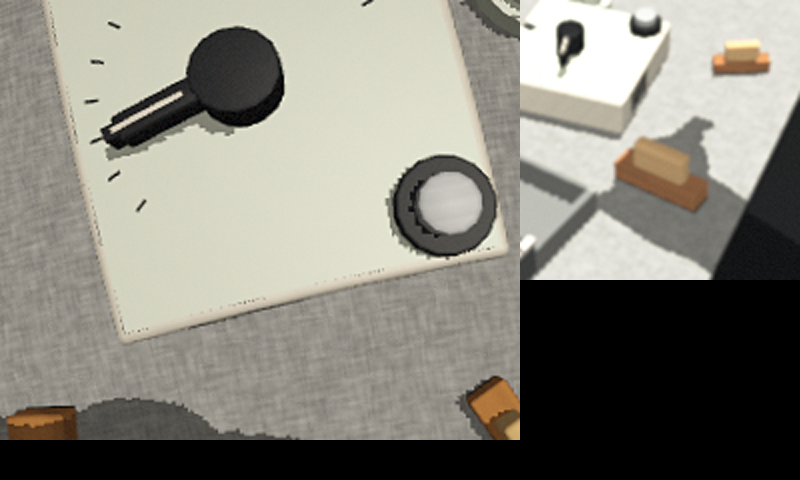

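The crop shows the hub at (235,76), the lever tip at (107,138) and the button at (449,202). The scraper stands upright on the mat, seen in the side inset at (660,175). The tab is out of frame, so I'll move ahead a little to measure everything in one picture.

Emit:
jog_arm:
  commands:
    - [[4, 3, 0, 2, 0, 0, 5], [4, 3, 1, 2, 0, 0, 5], [4, 0, 0, 0, 0, 0, 0], [4, 0, 0, 0, 0, 0, 0]]

```text
time: 11.35
tool_pos: [0.5029, -0.174, 0.2703]
tool_rot: [[1.0, -0.004, 0.007], [-0.004, -1.0, 0.001], [0.007, -0.001, -1.0]]
ft_force: [0.0, -0.3, -0.6]
finger_gap: 0.0397
grasp_force: 0.0
```

```bash
cat > dial.py <<'E'
from meas import *
def hub(n,im,box,c=None,f=4,k=None,thr=75):
    x0,y0,x1,y1=[max(0,int(v)) for v in box]; g=cv2.resize(im[y0:y1,x0:x1],None,fx=f,fy=f,interpolation=cv2.INTER_CUBIC).max(2)
    m=(g<thr).astype(np.uint8); m=cv2.morphologyEx(m,cv2.MORPH_OPEN,cv2.getStructuringElement(cv2.MORPH_ELLIPSE,(k,k)))
    cs=cv2.findContours(m,cv2.RETR_EXTERNAL,cv2.CHAIN_APPROX_NONE)[0]
    return [(np.array(cv2.minEnclosingCircle(q)[0])/f+[x0-.5+.5/f,y0-.5+.5/f],cv2.minEnclosingCircle(q)[1]/f,cv2.contourArea(q)/f**2) for q in cs]
E
python3 - <<'E'
from dial import *
c,im=wrist('w7.png'); s=read_state(); print(np.round(s['tool_pos'],4),s['time'])
t=cv2.imread('pics/top1.png')
hp=proj('wrist',(.5948,-.1836,.078),c); tp=proj('wrist',(.6605,-.2022,.053),c); bp=proj('wrist',(.5351,-.2552,.065),c); print(hp,tp,bp)
print('hub w',hub('wrist',im,(hp[0]-45,hp[1]-45,hp[0]+45,hp[1]+45),c,4,110))
print('hub t',hub('top',t,(385,148,420,175),None,8,80))
for b,i,n,cc in(((402,129,414,141),t,'top',None),((tp[0]-22,max(0,tp[1]-22),tp[0]+22,tp[1]+22),im,'wrist',c)):
  for q,a,_ in blobs(n,[int(v) for v in b],(0,0,0),(180,255,120),8,i,8): print('tab',n,round(a),q.mean(0).round(1),q.round(1).tolist(),plane(n,*q.mean(0),.052,cc).round(4))
x0,y0=int(hp[0]-80),max(0,int(hp[1]-50))
for q,a,_ in blobs('wrist',(x0,y0,int(hp[0]),y0+110),(0,0,140),(180,120,255),6,im,8): print('white',round(a),q.mean(0).round(1),[m.round(1).tolist() for m in mids(q)],[plane('wrist',*m,.078,c)[:2].round(4).tolist() for m in mids(q)])
E
```

```text
[ 0.5019 -0.1746  0.2698] 11.4
[330.74901771 113.7667916 ] [350.20605793  46.24227468] [409.28826122 182.78676332]
hub w []
hub t [(array([401.375, 161.25 ]), 9.663490295410156, 225.5625)]
tab top 26 [406.9 135. ] [[403.6, 137.3], [405.4, 131.2], [410.1, 132.6], [408.3, 138.7]] [ 0.6617 -0.2005  0.052 ]
tab wrist 200 [348.8  47. ] [[339.5, 52.9], [344.7, 36.8], [358.1, 41.1], [352.9, 57.2]] [ 0.66  -0.201  0.052]
tab wrist 106 [344.4  27.1] [[331.3, 23.6], [357.6, 23.6], [357.6, 30.6], [331.3, 30.6]] [ 0.6797 -0.1972  0.052 ]
white 98 [288.  121.5] [[305.4, 116.7], [270.5, 126.3]] [[0.5924, -0.1624], [0.5848, -0.1329]]
white 7314 [289.5 117.5] [[289.5, 62.6], [289.5, 172.4]] [[0.6397, -0.1493], [0.545, -0.1485]]
```

```bash
python3 - <<'E'
from dial import *
c=cam('wrist'); im=cv2.imread('pics/w7.png'); t=cv2.imread('pics/top1.png'); P=lambda u,v,z:plane('wrist',u,v,z,c)[:2]
g=im.max(2); print(g[113,300:365:4],g[85:145:4,331])
for thr in(70,90,110):
  for k in(90,120):
    print(thr,k,[(h[0].round(1),round(h[1],1),round(h[2]),P(*h[0],.078).round(4)) for h in hub('wrist',im,(285,65,380,165),c,4,k,thr)])
for thr in(50,60,75): print('top',thr,[(h[0].round(1),round(h[1],1),round(h[2]),plane('top',*h[0],.078).round(4)) for h in hub('top',t,(385,145,425,180),None,8,90,thr)])
q=np.array([[339.5,52.9],[344.7,36.8],[358.1,41.1],[352.9,57.2]]); w=np.array([P(*p,.052) for p in q]); d=w[1]-w[0]+w[2]-w[3]; print('tab dir',np.degrees(np.arctan2(d[1],d[0])), np.linalg.norm(w[1]-w[0]),np.linalg.norm(w[2]-w[1]),w.mean(0))
# controller box corners in wrist (top face), button
for q,a,cc in blobs('wrist',(200,0,460,260),(0,0,190),(180,60,255),5000,im,2): 
    print('box',round(a)); h=cv2.approxPolyDP((cc).astype(np.float32).reshape(-1,1,2),6,True)[:,0]; print([(p.round(1).tolist(),P(*p,.048).round(4).tolist()) for p in h])
hs=cv2.cvtColor(im,cv2.COLOR_BGR2HSV); print('but',[hs[183,x].tolist() for x in range(380,440,6)])
E
```

```text
[ 42  55  60  53  56  65  67  69  71  73  75  79  80 224 221 221 221] [218 221  63  67  65  70  73  69  67  69  65  65 219 219 220]
70 90 [(array([318.5, 114.1]), 11.5, 399, array([ 0.5932, -0.1742]))]
70 120 []
90 90 [(array([328.2, 111.6]), 21.7, 1338, array([ 0.5953, -0.1823]))]
90 120 [(array([328.6, 111.3]), 21.1, 1318, array([ 0.5956, -0.1826]))]
110 90 [(array([328.2, 112. ]), 22.1, 1366, array([ 0.595 , -0.1822]))]
110 120 [(array([328.5, 111.4]), 21.4, 1344, array([ 0.5956, -0.1825]))]
top 50 []
top 60 []
top 75 [(array([401.6, 161.2]), 9.5, 223, array([ 0.5935, -0.1799,  0.078 ]))]
tab dir -17.129574565739162 0.016597881697385738 0.012789253968809384 [ 0.65855317 -0.20184494]
box 28034
[([246.1999969482422, 42.20000076293945], [0.6668, -0.1074]), ([258.79998779296875, 198.1999969482422], [0.5171, -0.117]), ([306.79998779296875, 210.8000030517578], [0.5044, -0.1624]), ([403.79998779296875, 207.1999969482422], [0.508, -0.2555]), ([381.79998779296875, 196.1999969482422], [0.5184, -0.2335]), ([379.20001220703125, 177.8000030517578], [0.536, -0.2307]), ([402.79998779296875, 160.8000030517578], [0.5526, -0.2529]), ([426.20001220703125, 175.1999969482422], [0.5394, -0.2766]), ([421.20001220703125, 38.20000076293945], [0.6724, -0.2709])]
but [[32, 29, 148], [36, 20, 63], [150, 9, 30], [18, 14, 184], [21, 13, 196], [17, 12, 199], [22, 14, 195], [24, 19, 67], [18, 21, 145], [20, 20, 150]]
```

Emit:
jog_arm:
  commands:
    - [[4, 2, 1, -1, 0, 0, 8.5], [4, 2, 1, -2, 0, 0, 8.5], [4, 2, 1, -2, 0, 0, 8.5], [4, 2, 0.3, -2, 0, 0, 8.5], [4, 0.5, 0, -2, 0, 0, 8.5]]

```text
time: 11.9
tool_pos: [0.5879, -0.1414, 0.1789]
tool_rot: [[0.737, 0.676, 0.005], [0.676, -0.737, 0.006], [0.007, -0.001, -1.0]]
ft_force: [1.0, -0.9, -0.6]
finger_gap: 0.0399
grasp_force: 0.0
```

Emit:
jog_arm:
  commands:
    - [[4, 0, 0, -2, 0, 0, 8.5], [4, 0, 0, -1, 0, 0, 8.5], [4, 0, 0, 0, 0, 0, 8.5], [4, 0, 0, 0, 0, 0, 8.5], [4, 0, 0, 0, 0, 0, 8.5]]

```text
time: 12.4
tool_pos: [0.5859, -0.1427, 0.1495]
tool_rot: [[0.088, 0.996, -0.002], [0.996, -0.088, 0.007], [0.007, -0.002, -1.0]]
ft_force: [0.8, -0.3, -0.4]
finger_gap: 0.0402
grasp_force: 0.0
```

Emit:
jog_arm:
  commands:
    - [[4, 0, 0, 0, 0, 0, 8.5], [4, 0, 0, 0, 0, 0, 8.5], [4, 0, 0, 0, 0, 0, 0], [4, 0, 0, 0, 0, 0, 0]]

```text
time: 12.8
tool_pos: [0.5865, -0.1428, 0.1499]
tool_rot: [[-0.197, 0.98, -0.003], [0.98, 0.197, 0.007], [0.007, -0.001, -1.0]]
ft_force: [0.5, -0.8, -0.1]
finger_gap: 0.0399
grasp_force: 0.0
```

Emit:
jog_arm:
  commands:
    - [[4, 0, 0.1, -3, 0, 0, 1], [4, 0, 0, -2, 0, 0, 0], [4, 0, 0, -1.4, 0, 0, 0], [4, 0, 0, 0, 0, 0, 0], [4, 0, 0, 0, 0, 0, 0]]

```text
time: 13.3
tool_pos: [0.5876, -0.1417, 0.0867]
tool_rot: [[-0.218, 0.976, -0.002], [0.976, 0.218, 0.007], [0.007, -0.0, -1.0]]
ft_force: [0.2, 0.0, 0.9]
finger_gap: 0.0397
grasp_force: 0.0
```

Emit:
jog_arm:
  commands:
    - [[0.9, 0, 0, 0, 0, 0, 0], [0.9, 0, 0, 0, 0, 0, 0], [0.9, 0, 0, 0, 0, 0, 0], [0.9, 0, 0, 0, 0, 0, 0], [0.9, 0, 0, 0, 0, 0, 0]]
  newtons: 20

```text
time: 13.8
tool_pos: [0.5885, -0.1417, 0.0873]
tool_rot: [[-0.219, 0.976, 0.001], [0.976, 0.219, 0.007], [0.006, 0.002, -1.0]]
ft_force: [1.1, 0.3, 6.3]
finger_gap: 0.0115
grasp_force: 22.1
```

```bash
python3 - <<'E'
import numpy as np
f=np.radians(102.6-8.5*np.arange(15)); p=4.15*np.c_[np.cos(f),np.sin(f)]; print(np.diff(p,axis=0).round(2).tolist(), np.degrees(f[-1]))
E
```

```text
[[0.61, 0.09], [0.62, -0.0], [0.61, -0.09], [0.59, -0.18], [0.55, -0.27], [0.51, -0.35], [0.45, -0.42], [0.39, -0.48], [0.31, -0.53], [0.23, -0.57], [0.14, -0.6], [0.05, -0.61], [-0.04, -0.61], [-0.13, -0.6]] -16.400000000000006
```

Emit:
jog_arm:
  commands:
    - [[0.9, 0.61, 0.09, 0, 0, 0, -8.5], [0.9, 0.62, 0, 0, 0, 0, -8.5], [0.9, 0.61, -0.09, 0, 0, 0, -8.5], [0.9, 0.59, -0.18, 0, 0, 0, -8.5], [0.9, 0.55, -0.27, 0, 0, 0, -8.5]]

```text
time: 14.3
tool_pos: [0.6187, -0.1458, 0.0874]
tool_rot: [[0.503, 0.864, 0.006], [0.864, -0.503, 0.006], [0.009, 0.002, -1.0]]
ft_force: [2.3, 0.7, 3.8]
finger_gap: 0.0112
grasp_force: 22.2
```

Emit:
jog_arm:
  commands:
    - [[0.9, 0.51, -0.35, 0, 0, 0, -8.5], [0.9, 0.45, -0.42, 0, 0, 0, -8.5], [0.9, 0.39, -0.48, 0, 0, 0, -8.5], [0.9, 0.31, -0.53, 0, 0, 0, -8.5], [0.9, 0.23, -0.57, 0, 0, 0, -8.5]]

```text
time: 14.8
tool_pos: [0.6381, -0.1694, 0.0874]
tool_rot: [[0.955, 0.298, 0.01], [0.298, -0.955, 0.003], [0.011, 0.001, -1.0]]
ft_force: [4.5, 0.7, 3.5]
finger_gap: 0.0115
grasp_force: 21.6
```

Emit:
jog_arm:
  commands:
    - [[0.9, 0.14, -0.6, 0, 0, 0, -8.5], [0.9, 0.05, -0.61, 0, 0, 0, -8.5], [0.9, -0.04, -0.61, 0, 0, 0, -8.5], [0.9, -0.13, -0.6, 0, 0, 0, -8.5], [0.9, 0, 0, 0, 0, 0, 0]]

```text
time: 15.3
tool_pos: [0.6383, -0.1946, 0.0875]
tool_rot: [[0.958, -0.288, 0.011], [-0.288, -0.958, -0.003], [0.011, -0.001, -1.0]]
ft_force: [6.1, 0.4, 2.6]
finger_gap: 0.011
grasp_force: 21.4
```

Emit:
jog_arm:
  commands:
    - [[3, 0, 0, 0, 0, 0, 0], [3, 0, 0, 0, 0, 0, 0], [3, 0, 0, 0, 0, 0, 0], [3, 0, 0, 2, 0, 0, 0], [3, 0, 0, 4, 0, 0, 0]]

```text
time: 15.8
tool_pos: [0.6336, -0.1935, 0.1434]
tool_rot: [[0.96, -0.282, -0.001], [-0.282, -0.96, -0.0], [-0.001, 0.0, -1.0]]
ft_force: [0.7, -0.3, -0.0]
finger_gap: 0.0301
grasp_force: 0.0
```

Emit:
jog_arm:
  commands:
    - [[3, -2, 0, 4, 0, 0, 3], [3, -4, 1, 4, 0, 0, 5], [3, -4, 1, 4, 0, 0, 5], [3, -4, 0, 1, 0, 0, 3], [3, 0, 0, 0, 0, 0, 0]]

```text
time: 16.3
tool_pos: [0.5027, -0.1773, 0.2681]
tool_rot: [[1.0, -0.006, 0.007], [-0.006, -1.0, -0.002], [0.007, 0.002, -1.0]]
ft_force: [0.1, -1.0, -0.3]
finger_gap: 0.03
grasp_force: 0.0
```

```bash
cat > chk.py <<'E'
from dial import *
import sys
c,im=wrist(sys.argv[1]); s=read_state(); print(np.round(s['tool_pos'],4),s['time']); P=lambda u,v,z:plane('wrist',u,v,z,c)[:2]
A=np.array([.596,-.1825]); b=proj('wrist',(*A,.078),c); h=hub('wrist',im,(b[0]-48,b[1]-48,b[0]+48,b[1]+48),c,4,120,110)
for x in h: print('hub',x[0].round(1),round(x[2]),P(*x[0],.078).round(4))
H=P(*h[0][0],.078); q0=proj('wrist',(.632,-.193,.078),c)
for q,a,_ in blobs('wrist',(int(q0[0]-26),max(0,int(q0[1]-30)),int(q0[0]+26),int(q0[1]+35)),(0,0,140),(180,120,255),6,im,8):
    m=[P(*m,.078) for m in mids(q)]; m.sort(key=lambda p:np.linalg.norm(p-H)); d=m[1]-m[0]; e=m[1]-H; print('line',round(a),np.round(m,4).tolist(),np.degrees(np.arctan2(d[1],d[0])).round(1),'from hub',np.degrees(np.arctan2(e[1],e[0])).round(1))
tp=proj('wrist',(.6605,-.2008,.052),c); print('tab px',tp.round(1))
for q,a,_ in blobs('wrist',(int(tp[0]-16),max(0,int(tp[1]-22)),int(tp[0]+16),int(tp[1]+22)),(0,0,0),(180,255,120),8,im,8): print('dark',round(a),q.mean(0).round(1),P(*q.mean(0),.052).round(4))
x0,y0=int(tp[0]-70),max(0,int(tp[1]-40)); print(x0,y0); save(cv2.resize(im[y0:y0+130,x0:x0+130,::-1],(520,520),interpolation=cv2.INTER_CUBIC),'z_'+sys.argv[1])
E
python3 chk.py w8.png
```

```text
[ 0.5047 -0.1772  0.2673] 16.35
hub [324.1 110.1] 1372 [ 0.5976 -0.182 ]
line 102 [[0.6171, -0.1885], [0.6466, -0.1975]] -17.1 from hub -17.5
line 1137 [[0.6025, -0.2036], [0.6594, -0.2041]] -0.5 from hub -19.6
line 895 [[0.6105, -0.1827], [0.6592, -0.183]] -0.4 from hub -0.9
tab px [344.1  45.6]
dark 330 [341.6  53.1] [ 0.6532 -0.1984]
dark 115 [340.6  26.5] [ 0.6794 -0.1978]
274 5
```

View pics/z_w8.png

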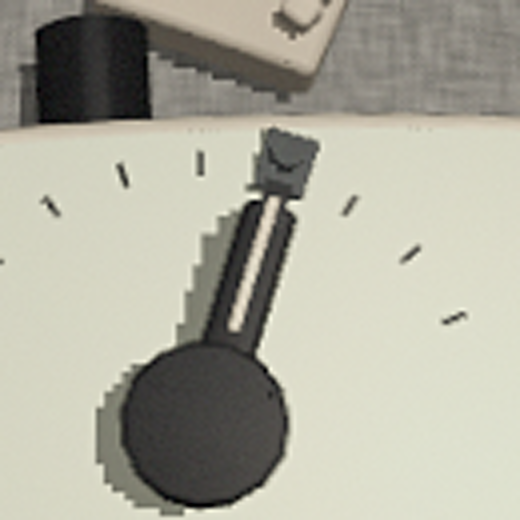

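```bash
python3 - <<'E'
from meas import *
c=cam('wrist'); im=cv2.imread('pics/w8.png'); b=proj('wrist',(.5345,-.2545,.06),c).astype(int); print(b)
r=[]
for q,a,_ in blobs('wrist',(b[0]-22,b[1]-22,b[0]+22,b[1]+22),(0,0,170),(180,40,255),80,im,4): 
    m=cv2.minEnclosingCircle(_.astype(np.float32))
    print('but w',round(a),q.mean(0).round(1),m[1],plane('wrist',*q.mean(0),.062,c).round(4)); r.append(q.mean(0))
for q,a,_ in blobs('top',(425,180,450,203),(0,0,110),(180,60,255),25): print('but t',round(a),q.mean(0).round(1),plane('top',*q.mean(0),.062).round(4))
for m in r: print('tri',tri([ray('top',437.5,189.4),ray('wrist',*m,c)]).round(4))
E
```

```text
[404 184]
but w 80 [420.9 200. ] 10.700567245483398 [ 0.521  -0.2706  0.062 ]
but w 491 [404.8 185.9] 13.057951927185059 [ 0.5338 -0.2548  0.062 ]
but w 103 [413.4 169.6] 12.828685760498047 [ 0.5488 -0.2624  0.062 ]
but t 378 [437. 191.] [ 0.5325 -0.2549  0.062 ]
tri [ 0.5272 -0.2537  0.0947]
tri [ 0.5344 -0.2539  0.0678]
tri [ 0.546 -0.27   0.024]
```

The lever's white line points straight at the steel tab in the crop, with the tip at (280,200) and the tab at (290,163). That is within about 1° by measurement. Next is the start button.

Emit:
jog_arm:
  commands:
    - [[0, 1, -2, 0, 0, 0, 0], [0, 1, -3, -3, 0, 0, 0], [0, 1, -2.7, -4, 0, 0, 0], [0, 0, 0, -4, 0, 0, 0], [0, 0, 0, -2.7, 0, 0, 0]]

```text
time: 16.85
tool_pos: [0.5356, -0.2542, 0.125]
tool_rot: [[1.0, -0.008, 0.003], [-0.008, -1.0, 0.001], [0.003, -0.002, -1.0]]
ft_force: [0.1, 0.0, -0.6]
finger_gap: -0.0001
grasp_force: 0.0
```

Emit:
jog_arm:
  commands:
    - [[0, 0, 0, 0, 0, 0, 0], [0, 0, 0, 0, 0, 0, 0]]

```text
time: 17.05
tool_pos: [0.5369, -0.2534, 0.1288]
tool_rot: [[1.0, -0.006, 0.006], [-0.006, -1.0, 0.001], [0.006, -0.001, -1.0]]
ft_force: [0.0, 0.5, 0.0]
finger_gap: 0.0002
grasp_force: 0.0
```

Descend in steps while watching the force.

Emit:
jog_arm:
  commands:
    - [[0, -0.2, -0.1, -2.5, 0, 0, 0], [0, 0, 0, -0.8, 0, 0, 0], [0, 0, 0, 0, 0, 0, 0]]

```text
time: 17.35
tool_pos: [0.5347, -0.2545, 0.0963]
tool_rot: [[1.0, -0.006, 0.007], [-0.006, -1.0, 0.0], [0.007, -0.0, -1.0]]
ft_force: [-0.2, -0.5, 0.0]
finger_gap: 0.0002
grasp_force: 0.0
```

Emit:
jog_arm:
  commands:
    - [[0, 0, 0, -0.4, 0, 0, 0], [0, 0, 0, -0.3, 0, 0, 0], [0, 0, 0, 0, 0, 0, 0]]

```text
time: 17.65
tool_pos: [0.5349, -0.2547, 0.0893]
tool_rot: [[1.0, -0.006, 0.007], [-0.006, -1.0, -0.0], [0.007, 0.0, -1.0]]
ft_force: [0.5, 0.8, -0.1]
finger_gap: -0.0003
grasp_force: 0.0
```

Emit:
jog_arm:
  commands:
    - [[0, 0, 0, -0.3, 0, 0, 0], [0, 0, 0, -0.2, 0, 0, 0], [0, 0, 0, 0, 0, 0, 0]]

```text
time: 17.95
tool_pos: [0.535, -0.2548, 0.0841]
tool_rot: [[1.0, -0.006, 0.008], [-0.006, -1.0, -0.0], [0.008, 0.0, -1.0]]
ft_force: [-0.2, -0.1, 3.3]
finger_gap: 0.0004
grasp_force: 1.7
```

Emit:
jog_arm:
  commands:
    - [[0, 0, 0, -0.2, 0, 0, 0], [0, 0, 0, 0, 0, 0, 0]]

```text
time: 18.15
tool_pos: [0.5351, -0.2548, 0.083]
tool_rot: [[1.0, -0.006, 0.008], [-0.006, -1.0, -0.0], [0.008, 0.0, -1.0]]
ft_force: [-1.7, 0.4, 11.5]
finger_gap: 0.0001
grasp_force: 5.8
```

Emit:
jog_arm:
  commands:
    - [[0, 0, 0, -0.2, 0, 0, 0], [0, 0, 0, 0, 0, 0, 0]]

```text
time: 18.35
tool_pos: [0.5352, -0.2548, 0.0826]
tool_rot: [[1.0, -0.006, 0.008], [-0.006, -1.0, -0.001], [0.008, 0.001, -1.0]]
ft_force: [-8.0, 3.1, 29.6]
finger_gap: -0.0001
grasp_force: 14.8
```

Force rose to about 4 N over roughly 6 mm and then hit a hard stop, so the button is fully down. Retract now.

Emit:
jog_arm:
  commands:
    - [[0, 0, 0, 1, 0, 0, 0], [0, 0, 0, 2, 0, 0, 0], [0, -1, 0, 4, 0, 0, 0], [0, -2, 0, 4, 0, 0, 0], [0, -2, 1, 4, 0, 0, 0]]

```text
time: 18.85
tool_pos: [0.4835, -0.2456, 0.2309]
tool_rot: [[1.0, -0.008, 0.006], [-0.008, -1.0, -0.0], [0.006, 0.0, -1.0]]
ft_force: [0.4, -0.5, 1.1]
finger_gap: -0.0001
grasp_force: 0.0
```

Emit:
jog_arm:
  commands:
    - [[0, 0, 3, 2, 0, 0, 0], [0, 0, 3, 0, 0, 0, 0], [0, 0, 0, 0, 0, 0, 0], [0, 0, 0, 0, 0, 0, 0]]

```text
time: 19.25
tool_pos: [0.4844, -0.1843, 0.2499]
tool_rot: [[1.0, -0.005, 0.006], [-0.005, -1.0, -0.0], [0.006, 0.0, -1.0]]
ft_force: [-0.5, -0.4, 0.2]
finger_gap: 0.0002
grasp_force: 0.0
```

```bash
python3 chk.py w9.png | grep -v 895; python3 - <<'E'
from meas import *
c=cam('wrist'); im=cv2.imread('pics/w9.png')
b=proj('wrist',(.5344,-.2543,.067),c).astype(int)
for q,a,_ in blobs('wrist',(b[0]-22,b[1]-22,b[0]+22,b[1]+22),(0,0,170),(180,40,255),200,im,4): print('but',round(a),q.mean(0),b)
save(camera('side'),'s9.png')
im=cv2.imread('pics/s9.png')
for q,a,_ in blobs('side',(290,215,420,300),(5,60,60),(30,255,255),200,im): print('scr side',round(a),q.round(0).tolist())
for P in((.43,-.045,.003),(.43,-.045,.059)): print(proj('side',P).round(0))
# offcuts in tray by wrist w5 are final; check plate/tray blobs in side
for q,a,_ in blobs('side',(165,240,310,340),(0,0,165),(180,40,255),15,im): print('white',round(a),q.mean(0).round(0))
E
```

```text
[ 0.4843 -0.1851  0.2496] 19.3
hub [316.1  86.8] 1594 [ 0.5966 -0.1822]
line 99 [[0.6173, -0.1886], [0.6464, -0.1972]] -16.4 from hub -16.8
line 1037 [[0.6035, -0.2029], [0.6587, -0.2034]] -0.5 from hub -18.8
line 950 [[0.6109, -0.1834], [0.6585, -0.1836]] -0.2 from hub -1.3
tab px [337.8  21. ]
dark 374 [334.7  28.3] [ 0.6535 -0.1981]
dark 158 [334.6   4.1] [ 0.6769 -0.1982]
267 0
but 568 [402.65752697 166.91728592] [402 164]
scr side 1000 [[314.0, 257.0], [324.0, 234.0], [369.0, 254.0], [359.0, 277.0]]
[341. 263.]
[341. 243.]
white 1990 [278. 310.]
white 1658 [250. 289.]
white 4127 [226. 254.]
```

```bash
python3 -c "
from cell import *
print(sign_off())"
```

```text
the job is handed in; nothing more can be done
None
```

The job is handed in at about 19 s of the 72 s limit: all three offcuts are in the tray, the scraper stands upright on the mat, the dial lever points at the index tab to within about 1°, and the start button was pressed to its stop and released.

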